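# Start the photometer's calibration through its pinhole button

### The job

Start the photometer's calibration: turn its selector knob until the white pointer is on the red mark and let go of it, then take the blue-handled stylus from its block, reach its tip through the small hole framed in orange on the panel and gently press the yellow button inside it all the way down. Never press the button while the selector is off the red mark, and leave the stylus block, the bottle, the tally counter and the slide box where they are. Finish still gripping the stylus and holding the button fully down.

Things in the scene. Friction and masses are not known exactly. Their poses are not given: they have to be found in the camera images.
- photometer: Cream wedge-shaped bench instrument, fixed, 235 mm deep (x), 200 wide (y), 46 high in front, 95 at the back. Origin: centre of its underside; x from front to back, z up. Its dark panel slopes 12 degrees, facing up and to the front: knob front left, orange-framed hole front right, flat keys along the front edge, display back left, black cap standing 17 mm proud back right.
- selector_grip (a point): On the axis of the black selector knob, 26 mm above the panel: the height to grip at. z: knob axis, out of the panel; x: along the knob's bar to its pointer end (white line). The bar is 42 mm long (x), 13 thick (y), from 5 to 30 mm above the panel, on a round skirt 44 mm wide; the panel is clear for 60 mm around.
- selector (a joint): Knob angle in rad, growing clockwise seen from above the panel, range 0 to 4.2. Eight marks round it lie 0.6 apart (0, 0.6, .. 4.2), one of them red: the pointer is on the red mark at 3.00. It starts between 0.9 and 2.3. Friction (0.03 N m) holds it where it is left.
- red_mark (a point): Centre of the red mark (15 by 6 mm) printed on the panel, 35 mm from the knob's axis.
- aperture (a point): Centre of the mouth of the round hole, 12 mm wide, at the panel's surface. z: out of the panel, square to it (12 degrees off vertical); x: up the slope. The panel is 8 mm thick; the flat yellow button (17 mm wide) lies 10 mm under the panel's surface and closes the hole's bottom.
- cal_button (a joint): Travel in m of the recessed button, straight in along the hole's axis: 0 free, 0.005 fully down on its stop. A spring pushes it back: 2.5 N to start it, 5 N fully down.
- stylus: Stylus 135 mm long: round steel shank 6 mm wide, 45 long, below; round blue handle 13 mm wide, 90 long, above; 25 to 50 g. Origin: centre of the flat tip; z from tip to handle. It starts upright in its block, the handle's shoulder on the block's top, the tip 7 mm above the bench.
- stylus_tip (a point): Centre of the stylus's flat tip, same axes as the stylus.
- stylus_stand: Loose aluminium block 66 x 66 x 52 mm, 0.55 kg, with an upright hole 8 mm wide and 49 mm deep in the middle of its top that holds the stylus. Origin: centre of its underside. It stands to the left or right of the photometer; the bottle stands on the other side.
- reagent: Brown reagent bottle 58 mm wide, 130 mm high, standing; bystander. Origin: centre of its underside.
- tally: Chrome hand tally counter 44 mm wide, 29 mm high, lying on its back; bystander. Origin: centre of its underside.
- slide_box: Blue slide box with white lid, 97 x 87 x 36 mm; bystander. Origin: centre of its underside.
There are look-alikes about, which are no part of the job. Several things look just like the stylus_stand: the one meant starts nearest to the robot's base.

How it is judged:
By the outcome, as a careful person would: the job done as asked, in the order asked, and still so for the second after the job is handed in, while the arm keeps its last pose, push and grip.
It also fails if it takes over 67 s, if anything falls off the work surface, if the arm or the gripper's body presses on something with over 40 N, if the wrist force passes 120 N, or if a joint passes its speed limit or range.

### The arm

A 6-joint arm with a two-finger parallel gripper is mounted at the origin on the work surface. World frame = base frame: x ahead of the robot, y to its left, z up, the work surface at z = 0. Lengths are in m, angles in degrees, forces in N, time in s.
With the tool pointing down it reaches from about 0.25 to 0.725 m from the base axis. Payload 9.7 kg.
Tool frame: the origin (TCP) lies between the finger pads; the fingertips stand 25 mm ahead of it and the grasp point (between the pads) lies 6 mm ahead of it; z points along the fingers, y is the line along which they close (so a half turn about z gives the same grasp; the last joint's range is limited). The gripper opens to 85 mm and grips with 20 to 120 N. Pads are 22 mm wide; open, the fingers measure 114 mm over their backs; the gripper's body (76 mm by 85 mm) begins 54 mm behind the grasp point. The pads swing forward as they close: fully open they stand 13 mm farther back than shut.
Start: joints at [-64.171, 4.979, 10.078, 95.1, 0, 90], TCP at [0.24, -0.495, 0.256] pointing down, gripper open.
Joint ranges: [-179.16, 179.16], [-48.56, 103.87], [-65.8, 70.77], [-126.05, 130.52], [-82.76, 87.17], [-180, 180]. Speed limits (degrees/s): [127.2, 127.2, 147.25, 180, 180, 180].

### API

Orientations are given as [roll, pitch, yaw] about the fixed x, y, z axes, in that order (R = Rz(yaw) Ry(pitch) Rx(roll)).
In Python, from workcell import bot gives the robot as it stands. The module is installed in compiled form; this text tells all that it offers.
- The arm moves only by the shell command python3 -m pendant 'ROWS' [FORCE]. ROWS is rows parted by semicolons, their numbers by spaces, 1 to 5 of them, each of 5 numbers: dx, dy, dz in m, then a turn about the tool's z in degrees, then the finger opening in m; each row is the pose to reach, as a shift and turn from the pose commanded when the command began, along the tool's axes at that moment; what a row does not reach only later rows make up. A row lasts 1/12 s, in which the tool goes at most 0.0417 m and 7.16 degrees, less where a joint would pass 70% of its speed; a pose out of reach is approached as far as the arm can. The fingers move at their own pace and stop on an object; FORCE is the grip in N (left out, the last holds). Time passes only in rows, so rows that do not move let the fingers close. It prints the time, the measured TCP pose, the force, the opening and the grip force at its end.
- bot.get_obs(): the state, without advancing time (a new reading comes with each control period).
- bot.camera(name): name is "side" or "top"; returns the picture (420x560x3 uint8, blue, green, red); there is no depth.
- bot.camera_info(name): a dict with "mtx" (3x3 intrinsics, pixels), "k1" (the pictures are not rectified: a ray, as slopes to the right and down, at radius r is drawn at 1 + k1 r^2 times it, then the intrinsics apply), "extrinsics" (4x4, takes a point from camera to world coordinates). Camera axes: x right, y down, z forward; pixel columns grow to the right and rows downward; lengths in m; the calibration is good to about 2 mm. A picture is of the moment at which its call begins. camera_info takes no time and is no camera call.
- bot.job_done(): hands the job in; it is judged then, once.
The state is a dict: "time": time; "q": joint angles; "qd": joint speeds; "joint_efforts": joint torques, N m; "ee_pos": TCP position; "tcp_rot": TCP orientation; "wrist_force": force on the tool from outside, world axes, zero at the start; "torque": the same for the moment, N m; "opening": finger opening in m; "grasp_force": force on a finger pad.
Only numpy, scipy, OpenCV 4.12 (cv2) and the standard library are available. Lean on these libraries where they do the work, as an engineer would, in place of code of your own. Each camera call takes 0.05 s, during which the arm holds its last target. There are 200 camera calls.

## Working session

There is one attempt and no reset: what is moved stays moved. The work goes in short steps, Python scripts to look and compute and a shell command to move; the robot and the scene stay as the last step left them, time stands still between calls to the robot, and variables do not carry over. Pictures are saved under pics/ and viewed, at most 10 in all, crops included, and the job is handed in when it is done.

```bash
mkdir -p pics
python3 - <<'E'
from workcell import bot
import cv2
o=bot.get_obs();print(o['time'],o['ee_pos'],o['tcp_rot'],o['opening'])
for n in('side','top'):
    im=bot.camera(n);cv2.imwrite(f'pics/{n}0.png',im)
    c=bot.camera_info(n);print(n,c['mtx'],c['k1'],c['extrinsics'])
E
```

```text
0.0 [ 0.23954188 -0.49487188  0.25559964] [-1.79924788e+02  5.52605705e-04  2.58303494e+01] 0.08573104196508506
side [[388.26907204   0.         281.93465673]
 [  0.         388.26907204 215.77615368]
 [  0.           0.           1.        ]] -0.0062822351127846815 [[-0.99403591 -0.08115541  0.07284508  0.47466874]
 [-0.10753862  0.61852752 -0.77836955  0.93239181]
 [ 0.01811221 -0.78156095 -0.6235659   0.76819249]
 [ 0.          0.          0.          1.        ]]
top [[389.0400848    0.         274.64590878]
 [  0.         389.0400848  208.0542241 ]
 [  0.           0.           1.        ]] -0.09126847757096053 [[-0.01380421 -0.99138125  0.13027919  0.45699128]
 [-0.99970518  0.01108096 -0.02160496  0.07918302]
 [ 0.01997514 -0.13053902 -0.99124193  1.07457394]
 [ 0.          0.          0.          1.        ]]
```

View pics/top0.png

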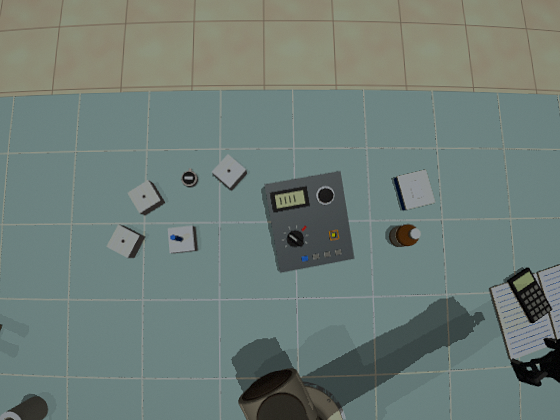

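View pics/side0.png

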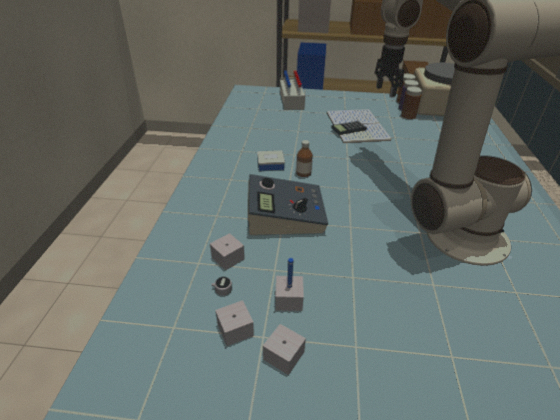

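Top view: photometer centred near (308,220), knob (295,239), red mark (304,229), orange hole (334,236), stylus block (183,239). The side view shows the same, with the stylus at (290,272). I'll look at both enlarged.

```bash
cat > h.py <<'E'
import numpy as np, cv2
from workcell import bot
from scipy.spatial.transform import Rotation as R
def ray(n,uv):
    c=bot.camera_info(n);K=np.array(c['mtx']);k=c['k1'];T=np.array(c['extrinsics'])
    d=cv2.undistortPoints(np.float64(uv).reshape(-1,1,2),K,np.array([k,0,0,0.]))[:,0]
    v=np.c_[d,np.ones(len(d))]@T[:3,:3].T
    return T[:3,3],v/np.linalg.norm(v,axis=1)[:,None]
def plane(n,uv,p0,nrm):
    o,d=ray(n,uv);nrm=np.asarray(nrm,float);return o+d*(((np.asarray(p0)-o)@nrm)/(d@nrm))[:,None]
def onz(n,uv,z): return plane(n,uv,[0,0,z],[0,0,1])
def tri(us,ut):
    A=np.zeros((3,3));b=np.zeros(3)
    rs=[]
    for n,u in(('side',us),('top',ut)):
        o,d=ray(n,[u]);d=d[0];M=np.eye(3)-np.outer(d,d);A+=M;b+=M@o;rs.append((o,M))
    x=np.linalg.solve(A,b);return x,[np.linalg.norm(M@(x-o))for o,M in rs]
def proj(n,P):
    c=bot.camera_info(n);T=np.linalg.inv(np.array(c['extrinsics']))
    return cv2.projectPoints(np.float64(P).reshape(-1,1,3),cv2.Rodrigues(T[:3,:3])[0],T[:3,3],np.array(c['mtx']),np.array([c['k1'],0,0,0.]))[0][:,0]
def crop(im,x,y,w,h,s): return cv2.resize(im[y:y+h,x:x+w],None,fx=s,fy=s,interpolation=cv2.INTER_CUBIC)
def blob(mask,minA=4):
    n,l,st,c=cv2.connectedComponentsWithStats(mask.astype(np.uint8));return sorted([(int(st[i,4]),c[i].round(2).tolist()) for i in range(1,n) if st[i,4]>=minA],reverse=True)
E
python3 - <<'E'
from h import *
t=cv2.imread('pics/top0.png');s=cv2.imread('pics/side0.png')
a=crop(t,255,165,105,112,5);b=crop(s,240,170,92,70,8)[:560]
cv2.imwrite('pics/tc.png',a);cv2.imwrite('pics/sc.png',b)
for nm,im,(x,y,w,h) in(('top',t,(255,165,105,112)),('side',s,(240,170,92,70))):
    hs=cv2.cvtColor(im,cv2.COLOR_BGR2HSV).astype(int);m=np.zeros(im.shape[:2],bool);m[y:y+h,x:x+w]=1
    H,S,V=hs[...,0],hs[...,1],hs[...,2]
    print(nm,'red',blob(m&((H<6)|(H>172))&(S>110)&(V>90)),'orange',blob(m&(H>9)&(H<32)&(S>140)&(V>90)),'blue',blob(m&(H>100)&(H<125)&(S>150)&(V>90)))
    H,S,V=hs[...,0],hs[...,1],hs[...,2]
    print('stylus blue',blob((H>100)&(H<125)&(S>150)&(V>60),15)[:8])
E
```

```text
top red [(14, [303.5, 228.0])] orange [(38, [333.71, 234.55]), (10, [333.0, 234.5])] blue [(29, [304.55, 258.07])]
stylus blue [(30, [304.43, 258.07]), (19, [172.84, 237.05])]
side red [(8, [291.25, 201.12])] orange [] blue [(12, [316.5, 207.0])]
stylus blue [(498, [311.47, 56.72]), (27, [286.48, 77.33]), (19, [317.37, 85.21])]
```

View pics/tc.png

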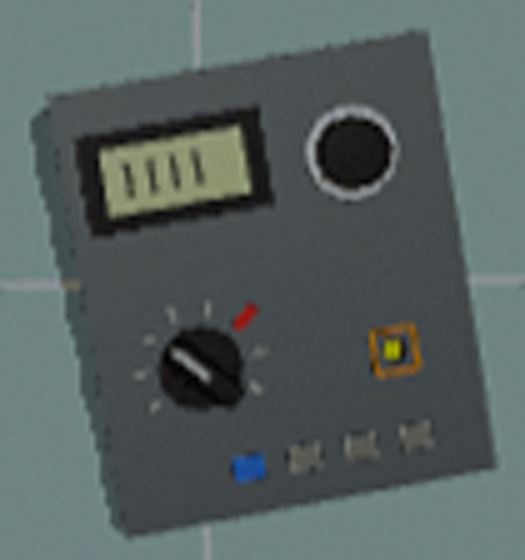

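View pics/sc.png

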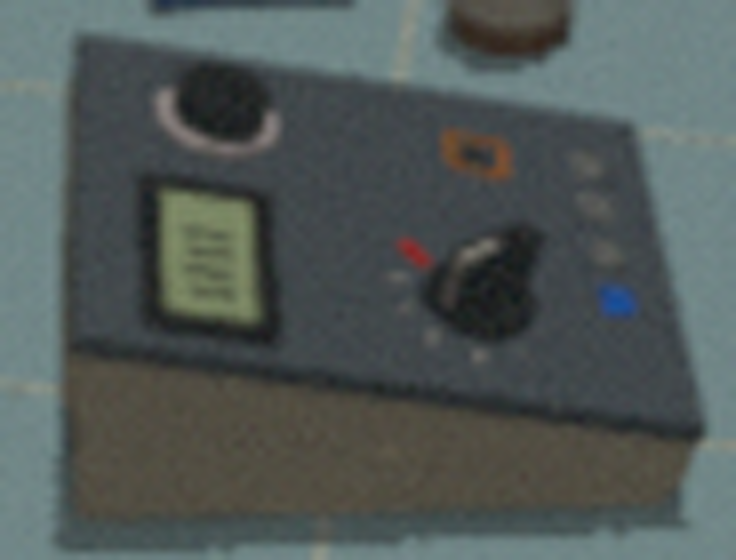

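Top crop: pointer aims up-left, between marks 1.2 and 1.8; red mark at (246,317), frame centred at (396,350), panel corners (47,95),(428,30),(495,467),(127,537). Side crop corners: (78,38),(632,125),(702,437),(70,345).

```bash
cat >> h.py <<'E'
def T5(c): return [(c[0]+.5)/5-.5+255,(c[1]+.5)/5-.5+165]
def S8(c): return [(c[0]+.5)/8-.5+240,(c[1]+.5)/8-.5+170]
E
python3 - <<'E'
from h import *
np.set_printoptions(precision=4,suppress=True)
tc={'BL':(47,95),'BR':(428,30),'FR':(495,467),'FL':(127,537),'frame':(396,350),'red':(246,317),'blue':(249,467),'cap?':(352,150)}
sc={'BL':(70,345),'BR':(78,38),'FR':(632,125),'FL':(702,437),'frame':(477,154),'red':(414,252),'blue':(618,301),'cap?':(218,100)}
P={}
for k in tc:
    P[k],r=tri(S8(sc[k]),T5(tc[k]));print(k,P[k],np.round(np.array(r)*1e3,1))
loc=dict(BL=(.1175,.1),BR=(.1175,-.1),FR=(-.1175,-.1),FL=(-.1175,.1))
A=np.array([P[k][:2] for k in loc]);B=np.array([loc[k] for k in loc])
c=A.mean(0);a=A-c
yaw=np.arctan2((B[:,0]*a[:,1]-B[:,1]*a[:,0]).sum(),(B*a).sum());print('centre',c,'yaw',np.degrees(yaw))
cy,sy=np.cos(yaw),np.sin(yaw)
ex=np.array([cy,sy,0]);ey=np.array([-sy,cy,0]);t=np.radians(12)
N=-np.sin(t)*ex+np.cos(t)*np.array([0,0,1]);U=np.cos(t)*ex+np.sin(t)*np.array([0,0,1])
zc=.0705;p0=np.r_[c,zc]
print('N',N)
def lo(p): d=p-p0; return np.array([d@U,d@ey,d@N])
for k in P: print(k,'tri',lo(P[k])*1e3,'top',lo(plane('top',[T5(tc[k])],p0,N)[0])*1e3,'side',lo(plane('side',[S8(sc[k])],p0,N)[0])*1e3)
marks=[(155,407),(140,375),(148,340),(171,313),(207,308),(246,317),(261,351),(256,388)]
M=plane('top',[T5(m) for m in marks],p0,N);L=np.array([lo(m) for m in M])
# circle fit
A=np.c_[2*L[:,:2],np.ones(8)];s=np.linalg.lstsq(A,(L[:,:2]**2).sum(1),rcond=None)[0];ctr=s[:2];print('knob centre loc',ctr*1e3,'r',np.sqrt(s[2]+ctr@ctr)*1e3)
ang=np.degrees(np.unwrap(np.arctan2(L[:,1]-ctr[1],L[:,0]-ctr[0])));print('ang from U ccw',ang,np.diff(ang))
kw=p0+U*ctr[0]+ey*ctr[1];print('knob world',kw,'grip',kw+N*.026)
Q=plane('top',[T5(m) for m in[(175,350),(207,380),(240,403),(168,345)]],p0+N*.03,N);Q=np.array([lo(q) for q in Q]);print('pointer pts',Q*1e3);
d=Q[0]-Q[1];print('pointer ang',np.degrees(np.arctan2(d[1],d[0])), 'from ctr',np.degrees(np.arctan2(Q[0,1]-ctr[1],Q[0,0]-ctr[0])))
E
```

```text
BL [0.6499 0.0842 0.09  ] [0.3 0.3]
BR [ 0.6822 -0.1144  0.0896] [0.7 0.7]
FR [ 0.4562 -0.1511  0.0432] [0.3 0.3]
FL [0.4231 0.0449 0.0395] [0.1 0.1]
frame [ 0.5179 -0.0971  0.0598] [0.5 0.5]
red [ 0.5361 -0.0179  0.0671] [0.1 0.1]
blue [ 0.458  -0.0193  0.0505] [0.7 0.7]
cap? [ 0.619  -0.072   0.0932] [0.4 0.4]
centre [ 0.5528 -0.0341] yaw 9.479740145267723
N [-0.2051 -0.0342  0.9781]
BL tri [116.735  100.7476  -4.8667] top [117.1411 100.841   -0.    ] side [117.2041 107.0622   0.    ]
BR tri [ 115.8478 -100.5503   -5.0768] top [116.6578 -99.4738  -0.    ] side [115.9641 -92.3888  -0.    ]
FR tri [-117.7849  -99.4518   -2.9214] top [-116.7274  -98.8333   -0.    ] side [-116.6219  -94.8363    0.    ]
FL tri [-118.8966   99.2545   -6.4181] top [-117.3833   99.455     0.    ] side [-115.4953  107.5479    0.    ]
frame tri [-46.0609 -56.4112  -1.1885] top [-45.3496 -56.2606   0.    ] side [-46.0894 -54.617    0.    ]
red tri [-14.2238  18.743   -0.4951] top [-14.0271  18.7793  -0.    ] side [-14.1719  19.4442   0.    ]
blue tri [-93.2805  30.2327  -0.6698] top [-92.4045  30.1789  -0.    ] side [-93.7193  31.1047   0.    ]
cap? tri [ 62.4271 -48.2565   9.9671] top [ 62.0992 -50.0778   0.    ] side [ 59.5442 -63.6625  -0.    ]
knob centre loc [-35.0714  45.7379] r 31.984066167752644
ang from U ccw [ 121.58     88.2911   54.1932   20.4563  -14.6764  -52.0239  -86.3308
 -122.7241] [-33.2889 -34.098  -33.7369 -35.1327 -37.3475 -34.3069 -36.3933]
knob world [0.5115 0.0054 0.0632] grip [0.5061 0.0045 0.0886]
pointer pts [[-19.6675  60.2303  30.    ]
 [-37.6477  46.8186  30.    ]
 [-52.2819  32.2461  30.    ]
 [-16.5294  63.2879  30.    ]]
pointer ang 36.71977479785605 from ctr 43.25377878037659
```

```bash
python3 -m pendant '0.031 -0.022 0 0 0.045;0.061 -0.044 0 0 0.045;0.092 -0.067 0 0 0.045;0.122 -0.089 0 0 0.045;0.153 -0.111 0 0 0.045' 20
python3 -m pendant '0.031 -0.022 0 0 0.045;0.061 -0.044 0 0 0.045;0.092 -0.067 0 0 0.045;0.122 -0.089 0 0 0.045;0.153 -0.111 0 0 0.045'
python3 -m pendant '0.031 -0.022 0 0 0.045;0.061 -0.044 0 0 0.045;0.092 -0.067 0 0 0.045;0.122 -0.089 0 0 0.045;0.153 -0.111 0 0 0.045'
python3 -m pendant '0 0 0 -7 0.045;0 0 0 -14 0.045;0 0 0 -21 0.045;0 0 0 -25 0.045;0 0 0 -25 0.045'
python3 - <<'E'
from h import *
o=bot.get_obs();print(o['q'],o['wrist_force'])
E
```

```text
time: 0.52
ee_pos: [0.3292, -0.3269, 0.2559]
tcp_rot: [-180.0, 0.0, 25.8]
wrist_force: [1.3, -0.4, 0.4]
opening: 0.0446
grasp_force: 0.0
time: 0.93
ee_pos: [0.4186, -0.1601, 0.2562]
tcp_rot: [-180.0, 0.0, 25.8]
wrist_force: [0.8, 0.0, -0.4]
opening: 0.0451
grasp_force: 0.0
time: 1.35
ee_pos: [0.508, 0.0066, 0.2561]
tcp_rot: [-180.0, 0.0, 25.8]
wrist_force: [0.0, -1.3, 0.4]
opening: 0.0453
grasp_force: 0.0
time: 1.77
ee_pos: [0.5076, 0.0048, 0.2559]
tcp_rot: [-180.0, 0.0, 51.0]
wrist_force: [-0.6, 0.0, -1.0]
opening: 0.0451
grasp_force: 0.0
[ 5.46531311e-01 -8.00837555e-01  4.07812141e+00  9.49269219e+01
  7.19098473e-04  1.29516133e+02] [-5.79785124e-01  6.62079982e-04 -9.51444757e-01]
```

```bash
for i in 1; do
python3 -m pendant '0 0 0 -7 0.045;0 0 0 -14 0.045;0 0 0 -21 0.045;0 0 0 -28 0.045;0 0 0 -35 0.045'
python3 -m pendant '0 0 0 -7 0.045;0 0 0 -14 0.045;0 0 0 -21 0.045;0 0 0 -28 0.045;0 0 0 -35 0.045'
python3 -m pendant '0 0 0 -7 0.045;0 0 0 -14 0.045;0 0 0 -21 0.045;0 0 0 -28 0.045;0 0 0 -35 0.045'
python3 -m pendant '0 0 0 -7 0.045;0 0 0 -14 0.045;0 0 0 -21 0.045;0 0 0 -28 0.045;0 0 0 -35 0.045'
python3 -m pendant '0 0 0.03 -7 0.045;0 0 0.06 -14 0.045;0 0 0.08 -21 0.045;0 0 0.1 -28 0.045;0 0 0.1 -35 0.045'
python3 -m pendant '0 0 0.01 -5 0.045;0 0 0.02 -5 0.045;0 0 0.02 -5 0.045'
done | grep -E 'time|ee_pos|rot|force'
python3 - <<'E'
from h import *
o=bot.get_obs();print(o['q'])
t=bot.camera('top');s=bot.camera('side')
cv2.imwrite('pics/a.png',np.hstack([crop(t,255,165,105,112,4)[:440],crop(s,250,150,90,110,4)]))
E
```

```text
time: 2.18
ee_pos: [0.5076, 0.0046, 0.2561]
tcp_rot: [-180.0, 0.0, 86.0]
wrist_force: [0.9, -0.7, 0.9]
grasp_force: 0.0
time: 2.6
ee_pos: [0.5076, 0.0046, 0.2561]
tcp_rot: [-180.0, -0.0, 121.0]
wrist_force: [0.2, 1.4, 0.2]
grasp_force: 0.0
time: 3.02
ee_pos: [0.5076, 0.0046, 0.256]
tcp_rot: [-180.0, -0.0, 156.0]
wrist_force: [-0.1, 0.4, -0.4]
grasp_force: 0.0
time: 3.43
ee_pos: [0.5076, 0.0046, 0.2561]
tcp_rot: [180.0, -0.0, -169.0]
wrist_force: [-1.0, -0.1, -0.4]
grasp_force: 0.0
time: 3.85
ee_pos: [0.5058, 0.0045, 0.1518]
tcp_rot: [179.8, -0.2, -134.0]
wrist_force: [-1.1, 0.6, -0.2]
grasp_force: 0.0
time: 4.1
ee_pos: [0.5068, 0.0046, 0.1341]
tcp_rot: [179.9, -0.1, -129.5]
wrist_force: [-0.2, -1.0, -0.4]
grasp_force: 0.0
[ 5.16305158e-01 -1.41846825e+00 -9.98700124e+00  8.15994551e+01
  4.60474063e-04 -5.00300850e+01]
```

View pics/a.png

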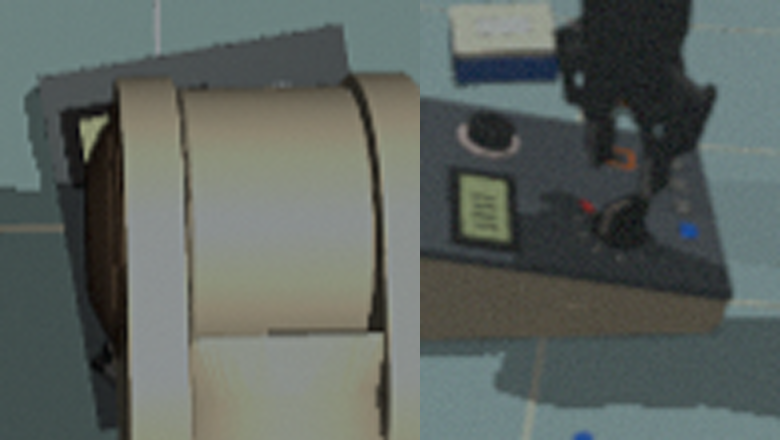

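Side view: fingers straddle the knob (around (620,220) in the picture), and the top view is hidden by the arm. Descend and close.

```bash
python3 -m pendant '0 0 0.015 0 0.04;0 0 0.03 0 0.04;0 0 0.035 0 0.04;0 0 0.035 0 0.04'
python3 -m pendant '0 0 0 0 0.02;0 0 0 0 0.0;0 0 0 0 0.0;0 0 0 0 0.0;0 0 0 0 0.0' 20
```

```text
time: 4.53
ee_pos: [0.5072, 0.0046, 0.1005]
tcp_rot: [179.9, -0.1, -129.3]
wrist_force: [0.2, -0.1, 0.5]
opening: 0.0396
grasp_force: 0.0
time: 4.95
ee_pos: [0.5067, 0.006, 0.1025]
tcp_rot: [179.8, 0.1, -129.1]
wrist_force: [-8.2, 8.8, 8.7]
opening: 0.0139
grasp_force: 20.8
```

```bash
python3 -m pendant '0 0 0 7 0;0 0 0 14 0;0 0 0 21 0;0 0 0 28 0;0 0 0 35 0'
python3 -m pendant '0 0 0 7 0;0 0 0 14 0;0 0 0 21 0;0 0 0 28 0;0 0 0 35 0'
python3 -m pendant '0 0 0 6 0;0 0 0 12 0;0 0 0 18 0;0 0 0 24 0;0 0 0 24 0'
```

```text
time: 5.37
ee_pos: [0.507, 0.0056, 0.1026]
tcp_rot: [179.9, -0.0, -164.5]
wrist_force: [-7.8, 5.6, 6.4]
opening: 0.0124
grasp_force: 19.3
time: 5.78
ee_pos: [0.5072, 0.0053, 0.1023]
tcp_rot: [179.9, -0.1, 160.5]
wrist_force: [-5.4, 1.5, 3.3]
opening: 0.0126
grasp_force: 37.7
time: 6.2
ee_pos: [0.507, 0.0048, 0.1024]
tcp_rot: [180.0, -0.1, 136.4]
wrist_force: [-8.0, -1.0, 3.9]
opening: 0.0126
grasp_force: 54.4
```

```bash
python3 -m pendant '0 0 0 0 0.04;0 0 0 0 0.04;0 0 -0.02 0 0.04;0 0 -0.05 0 0.04;0 0 -0.09 0 0.04' | head -4
python3 -m pendant '0 0 -0.04 0 0.06;0 0 -0.06 0 0.06' | head -4
python3 - <<'E'
from h import *
np.set_printoptions(precision=4,suppress=True)
t=cv2.imread('pics/top0.png');s=cv2.imread('pics/side0.png')
for n,im,(x,y,w,h),z in(('top',t,(155,215,60,50),.142),('side',s,(265,245,50,70),.142)):
    hs=cv2.cvtColor(im,cv2.COLOR_BGR2HSV)[y:y+h,x:x+w].astype(int)
    m=(hs[...,0]>100)&(hs[...,0]<130)&(hs[...,1]>110)
    ys,xs=np.nonzero(m);print(n,m.sum(),xs.min()+x,xs.max()+x,ys.min()+y,ys.max()+y)
    for r in range(ys.min(),ys.max()+1):
        q=xs[ys==r]
        if len(q):print(r+y,q.min()+x,q.max()+x,end='; ')
    print()
cv2.imwrite('pics/st.png',np.hstack([crop(t,155,215,60,50,7),crop(s,265,250,50,70,5)]))
E
```

```text
time: 6.62
ee_pos: [0.5068, 0.0047, 0.1907]
tcp_rot: [-179.9, -0.1, 136.8]
wrist_force: [-0.0, 0.0, 1.3]
time: 6.78
ee_pos: [0.5085, 0.0047, 0.2568]
tcp_rot: [179.8, 0.3, 136.8]
wrist_force: [1.2, 0.4, -0.1]
top 44 170 181 235 240
235 172 174; 236 170 177; 237 170 179; 238 170 181; 239 172 181; 240 177 180; 
side 81 288 292 258 284
258 289 292; 259 288 292; 260 288 292; 261 288 292; 262 289 291; 265 289 291; 266 289 292; 267 288 291; 268 289 292; 269 289 291; 270 288 291; 271 289 291; 272 289 291; 273 289 291; 274 289 291; 275 289 291; 276 288 290; 277 289 290; 278 288 290; 279 289 291; 280 288 290; 281 288 289; 282 288 290; 283 289 290; 284 289 289;
```

View pics/st.png

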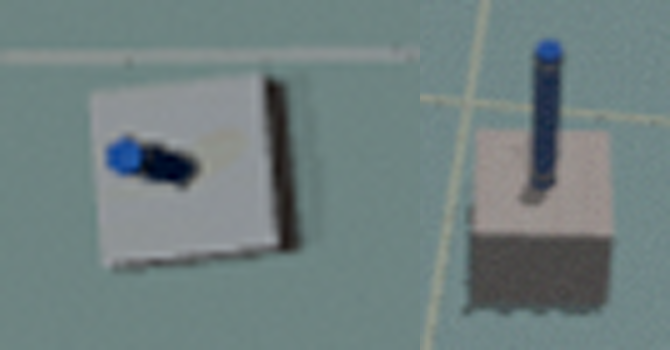

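Stylus cap is at (124,156) in the top crop and (548,48) in the side crop. Block top corners in the top crop: (92,92),(265,75),(278,245),(105,267).

Run:
```python
from h import *
np.set_printoptions(precision=4,suppress=True)
f=lambda c:[(c[0]+.5)/7-.5+155,(c[1]+.5)/7-.5+215]
x,r=tri([290.2,259.2],f((124,156)));print('cap',x,r, onz('top',[f((124,156))],.142),onz('side',[[290.2,259.2]],.142))
C=onz('top',[f(c) for c in[(92,92),(265,75),(278,245),(105,267)]],.052);print(C,C.mean(0))
o=bot.get_obs();print(o['ee_pos'],o['tcp_rot'],o['q'])
t=np.array(C.mean(0)[:2]);
print('side corners', onz('side',[[(a-420+.5)/5-.5+265,(b+.5)/5-.5+250] for a,b in((475,130),(610,135),(612,235),(472,232))],.052).mean(0))
```

```text
cap [0.5124 0.3054 0.142 ] [np.float64(0.00020433424106734125), np.float64(0.00020433424106759395)] [[0.5126 0.3054 0.142 ]] [[0.5122 0.3054 0.142 ]]
[[0.5422 0.3398 0.052 ]
 [0.548  0.2743 0.052 ]
 [0.4842 0.2687 0.052 ]
 [0.4765 0.3337 0.052 ]] [0.5127 0.3041 0.052 ]
[0.5085 0.0047 0.2568] [179.7529   0.2503 136.8306] [ 0.53   -1.0457  3.9406 94.6346  0.0057 43.6989]
side corners [0.5121 0.3061 0.052 ]
```

```bash
python3 -m pendant '0.02 0.022 0 0 0.05;0.04 0.044 0 0 0.05;0.06 0.066 0 0 0.05;0.08 0.089 0 0 0.05;0.101 0.111 0 0 0.05' | head -3
python3 -m pendant '0.02 0.022 0 0 0.05;0.04 0.044 0 0 0.05;0.06 0.066 0 0 0.05;0.08 0.089 0 0 0.05;0.101 0.111 0 0 0.05' | head -3
python3 -m pendant '0 0 0 0 0.05;0 0 0 0 0.05' | head -3
python3 - <<'E'
from h import *
o=bot.get_obs();print(o['ee_pos'],o['tcp_rot'],o['q'])
t=bot.camera('top');s=bot.camera('side')
cv2.imwrite('pics/t2.png',t);cv2.imwrite('pics/s2.png',s)
cv2.imwrite('pics/k.png',np.hstack([crop(t,275,215,40,44,10),crop(s,282,190,38,44,10)]))
E
```

```text
time: 7.2
ee_pos: [0.5102, 0.1562, 0.252]
tcp_rot: [179.9, 0.0, 136.8]
time: 7.62
ee_pos: [0.5124, 0.3065, 0.2519]
tcp_rot: [179.9, 0.0, 136.8]
time: 7.78
ee_pos: [0.5121, 0.3062, 0.2512]
tcp_rot: [-180.0, -0.0, 137.0]
[0.51207865 0.30623351 0.25117787] [-1.79997140e+02 -5.06176477e-04  1.36969453e+02] [ 3.08804207e+01  1.14524517e+01  1.67384551e+01  9.52888920e+01
 -3.06369616e-04  7.39109676e+01]
```

View pics/k.png

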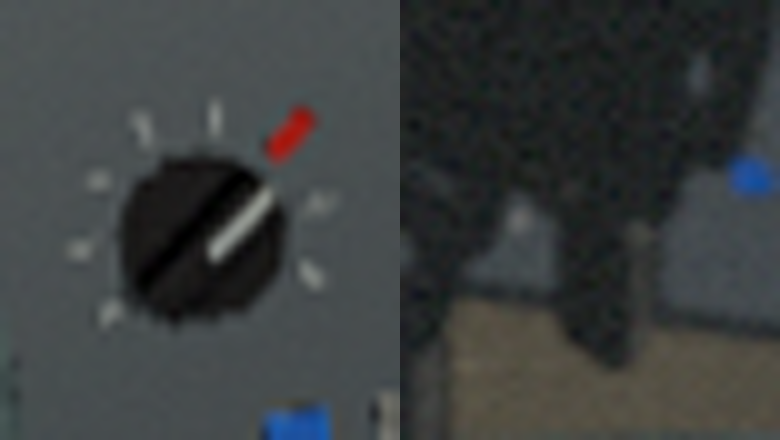

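The pointer line runs (215,255)→(268,195) towards the red mark (272,155)–(310,112). Computing the angle precisely.

```bash
cat >> h.py <<'E'
yaw=np.radians(9.48);cy,sy=np.cos(yaw),np.sin(yaw)
ex=np.array([cy,sy,0]);ey=np.array([-sy,cy,0]);_t=np.radians(12)
N=-np.sin(_t)*ex+np.cos(_t)*np.array([0,0,1]);U=np.cos(_t)*ex+np.sin(_t)*np.array([0,0,1])
p0=np.array([.5528,-.0341,.0705])
def lo(p): d=np.atleast_2d(p)-p0; return np.c_[d@U,d@ey,d@N]
def T(c,x,y,s): c=np.float64(c);return (c+.5)/s-.5+[x,y]
E
python3 - <<'E'
from h import *
np.set_printoptions(precision=2,suppress=True)
t=cv2.imread('pics/t2.png')
k=T([(215,255),(268,195),(140,285),(248,172)],275,215,10)
Q=lo(plane('top',k,p0+N*.03,N))*1e3;print(Q)
for a,b in((0,1),(2,3)):
    d=Q[b]-Q[a];print('line',np.degrees(np.arctan2(d[1],d[0])))
Rm=lo(plane('top',T([(272,155),(310,112),(291,133)],275,215,10),p0,N))*1e3;print(Rm)
d=Rm[1]-Rm[0];print('mark dir',np.degrees(np.arctan2(d[1],d[0])))
# white pixel PCA
g=crop(t,275,215,40,44,10);hs=cv2.cvtColor(g,cv2.COLOR_BGR2HSV)
m=(hs[...,2]>130)&(hs[...,1]<60);m[:185]=0;m[262:]=0;m[:,:205]=0;m[:,280:]=0
ys,xs=np.nonzero(m);q=lo(plane('top',T(np.c_[xs,ys],275,215,10),p0+N*.03,N))[:,:2];c=q.mean(0);v=np.linalg.svd(q-c,full_matrices=False)[2][0];print(len(xs),c*1e3,'pca',np.degrees(np.arctan2(v[1],v[0])))
r=(hs[...,1]>120)&((hs[...,0]<8)|(hs[...,0]>172))
ys,xs=np.nonzero(r);q=lo(plane('top',T(np.c_[xs,ys],275,215,10),p0,N))[:,:2];c2=q.mean(0);v=np.linalg.svd(q-c2,full_matrices=False)[2][0];print(len(xs),c2*1e3,'pca',np.degrees(np.arctan2(v[1],v[0])))
for ctr in ([-35.1,45.7],[-35.8,46.2]):
    print([np.degrees(np.arctan2(*(p*1e3-ctr)[::-1])) for p in(c,c2)])
E
```

```text
[[-36.26  46.45  30.  ]
 [-23.6   30.69  30.  ]
 [-40.38  66.43  30.  ]
 [-16.92  34.72  30.  ]]
line -51.22319118987382
line -53.50471711823324
[[-18.34  24.93  -0.  ]
 [ -9.01  13.3    0.  ]
 [-13.55  19.09   0.  ]]
mark dir -51.26836401956213
707 [-29.69  38.75] pca 126.59486513513825
1541 [-15.24  21.38] pca 125.16081369254469
[np.float64(-52.110315257288185), np.float64(-50.77329621447314)]
[np.float64(-50.651611168510236), np.float64(-50.37141041511759)]
```

Pointer is at about −51…−52.5° and the mark at −51.3°, so the selector is on the mark within about 1°. Now grasp the stylus.

```bash
python3 -m pendant '-0.001 0 0.03 0 0.05;-0.001 0 0.065 0 0.05;-0.001 0 0.1 0 0.05;-0.001 0 0.13 0 0.05;-0.001 0 0.143 0 0.05'
python3 -m pendant '0 0 0 0 0.035;0 0 0 0 0.025;0 0 0 0 0.018;0 0 0 0 0.01;0 0 0 0 0.0' 40
python3 -m pendant '0 0 0 0 0;0 0 0 0 0;0 0 0 0 0' 60
```

```text
time: 8.3
ee_pos: [0.5118, 0.3019, 0.1044]
tcp_rot: [-179.7, -0.1, 136.7]
wrist_force: [0.2, -0.3, -1.3]
opening: 0.0498
grasp_force: 0.0
time: 8.72
ee_pos: [0.5141, 0.3046, 0.111]
tcp_rot: [179.8, 0.1, 136.8]
wrist_force: [0.2, -0.8, 7.8]
opening: 0.012
grasp_force: 39.2
time: 8.97
ee_pos: [0.5141, 0.3046, 0.111]
tcp_rot: [179.8, 0.1, 136.8]
wrist_force: [0.3, -2.0, 7.3]
opening: 0.0118
grasp_force: 58.3
```

```bash
python3 -m pendant '0 0 -0.01 0 0;0 0 -0.03 0 0;0 0 -0.06 0 0;0 0 -0.09 0 0;0 0 -0.12 0 0'
python3 -m pendant '0 0 -0.03 0 0;0 0 -0.04 0 0;0 0 -0.04 0 0' | head -4
python3 -m pendant '-0.014 -0.014 0 0 0;-0.033 -0.034 0 0 0;-0.053 -0.054 0 0 0;-0.073 -0.075 0 0 0;-0.093 -0.096 0 0 0' | head -4
python3 -m pendant '-0.02 -0.021 0 0 0;-0.04 -0.041 0 0 0;-0.06 -0.062 0 0 0;-0.08 -0.083 0 0 0;-0.1 -0.103 0 0 0' | head -4
python3 -m pendant '-0.02 -0.021 0 0 0;-0.04 -0.041 0 0 0;-0.06 -0.062 0 0 0;-0.075 -0.077 0 0 0;-0.0865 -0.089 0 0 0' | head -4
python3 -m pendant '0 0 0.02 0 0;0 0 0.04 0 0;0 0 0.06 0 0;0 0 0.06 0 0'
python3 - <<'E'
from h import *
t=bot.camera('top');s=bot.camera('side')
o=bot.get_obs();print(o['ee_pos'])
cv2.imwrite('pics/t3.png',t);cv2.imwrite('pics/s3.png',s)
a=crop(s,262,140,70,95,6)[:570];b=cv2.resize(crop(t,255,165,105,112,3),(0,0),fx=1,fy=1)
im=np.zeros((570,420+315,3),np.uint8);im[:,:420]=a;im[:336,420:]=b;cv2.imwrite('pics/v3.png',im)
E
```

```text
time: 9.38
ee_pos: [0.5128, 0.3041, 0.2309]
tcp_rot: [179.9, 0.0, 136.8]
wrist_force: [0.4, -0.8, 0.7]
opening: 0.0116
grasp_force: 58.7
time: 9.63
ee_pos: [0.5137, 0.3046, 0.2731]
tcp_rot: [179.6, 0.1, 136.8]
wrist_force: [0.4, -0.5, 0.1]
time: 10.05
ee_pos: [0.5146, 0.1693, 0.2675]
tcp_rot: [-179.9, -0.0, 136.9]
wrist_force: [0.7, -0.1, -0.1]
time: 10.47
ee_pos: [0.517, 0.0255, 0.2677]
tcp_rot: [-180.0, -0.0, 136.8]
wrist_force: [0.5, 1.0, -0.5]
time: 10.88
ee_pos: [0.5194, -0.099, 0.2676]
tcp_rot: [-180.0, -0.0, 136.8]
wrist_force: [0.0, -0.4, -0.0]
time: 11.22
ee_pos: [0.5181, -0.097, 0.2038]
tcp_rot: [-179.8, -0.3, 136.8]
wrist_force: [0.1, 0.3, -0.7]
opening: 0.0117
grasp_force: 58.7
[ 0.5192124  -0.09703868  0.20786551]
```

View pics/v3.png

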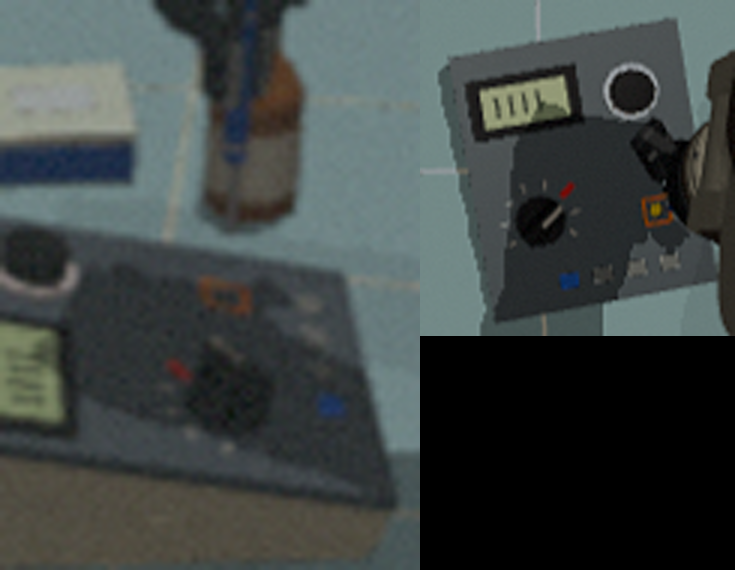

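Side view: stylus vertical, shoulder at (235,163), tip near (231,215), with the hole frame at (226,297). The top view shows the pointer on red and the tip hidden under the gripper. Lower until the tip is about 8 mm above the panel.

```bash
python3 -m pendant '0 0 0.015 0 0;0 0 0.03 0 0;0 0 0.035 0 0;0 0 0.035 0 0;0 0 0.035 0 0'
python3 - <<'E'
from h import *
np.set_printoptions(precision=4,suppress=True)
t=bot.camera('top');s=bot.camera('side')
o=bot.get_obs();e=o['ee_pos'];print(e,o['tcp_rot'])
cv2.imwrite('pics/t4.png',t);cv2.imwrite('pics/s4.png',s)
tip=np.r_[e[:2],e[2]-.104];print('tip pred',tip,'side',proj('side',[tip,tip+[0,0,.045]]),'top',proj('top',[tip,tip+[0,0,.045]]))
a=crop(s,282,160,36,50,11);b=crop(t,315,205,36,50,11)
cv2.imwrite('pics/v4.png',np.hstack([a,b]))
E
```

```text
time: 11.73
ee_pos: [0.52, -0.0971, 0.1744]
tcp_rot: [180.0, 0.0, 136.8]
wrist_force: [-0.6, 0.4, 0.6]
opening: 0.0117
grasp_force: 58.7
[ 0.5203 -0.0972  0.1747] [179.9433   0.0859 136.8349]
tip pred [ 0.5203 -0.0972  0.0707] side [[298.4519 185.8904]
 [299.095  173.9298]] top [[334.5302 233.6119]
 [337.6553 232.4233]]
```

View pics/v4.png

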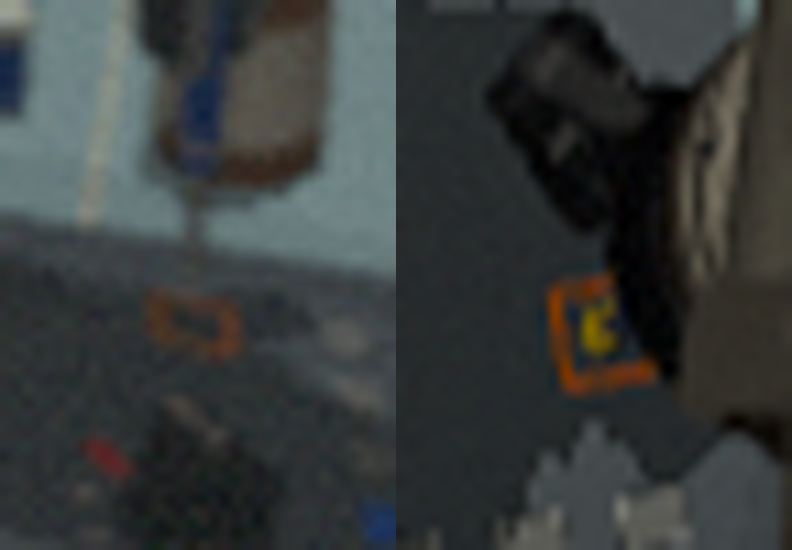

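Side: handle at (215,30)→(200,165), shank down to about (190,265), frame centre (195,323). Top: frame centre (605,333), with the shank covering its upper right. The tip seems about 2 mm too far in +x; I'll quantify that.

Run:
```python
from h import *
np.set_printoptions(precision=3,suppress=True)
s=cv2.imread('pics/s4.png').astype(float);t=cv2.imread('pics/t4.png');s0=cv2.imread('pics/s2.png')
g=s.sum(2)/3
for r in range(158,190): print(r,g[r,293:306].astype(int),(s[r,293:306,0]-s[r,293:306,2]).astype(int))
# frame from orange mask, initial images
for n,f,(x,y,w,h) in(('side','s4',(285,180,30,20)),('side','side0',(285,180,30,20)),('top','top0',(320,222,30,28)),('top','t2',(320,222,30,28))):
    im=cv2.imread(f'pics/{f}.png').astype(int)[y:y+h,x:x+w]
    wt=np.clip(im[...,2]-im[...,0]-15,0,None);m=np.uint8(wt>10);yy,xx=np.nonzero(m)
    (cx,cyy),sz,an=cv2.minAreaRect(np.float32(np.c_[xx,yy]));print(n,f,m.sum(),'rect',cx+x,cyy+y,sz,'wmean',(wt*np.arange(w)).sum()/wt.sum()+x,(wt*np.arange(h)[:,None]).sum()/wt.sum()+y)
```

```text
158 [126  88  44  30  29  36  53  55  50  41  33  42  48] [ 0 -4 -1  9 11  6  0  0 18 22 18  6 -1]
159 [119  77  34  38  34  41  55  58  49  36  43  46  48] [ 1  0  5  2  3  1  2  2 12 24 11 -1  8]
160 [117  78  36  35  30  38  50  56  48  43  39  41  46] [ 0  5  3  2  2  1  3  1 15 20 11  3  0]
161 [114  82  39  31  31  42  52  56  51  40  36  45  51] [ 2  7  2  6  5  2  3  2 20 27 10  6 -3]
162 [119  78  40  34  35  33  52  58  50  44  38  51  54] [-3 10  3  3  2 -3  0  3 19 23  8 -1 -7]
163 [129  87  42  33  35  41  57  50  48  39  35  46  64] [  7  14   5   3   6   2   0   2  21  26   7  -1 -10]
164 [128 104  61  34  28  39  52  54  45  41  38  56  75] [ 6 17  8  5  7  4  0  2 21 21  2 -3 -7]
165 [132 119  98  66  41  47  51  57  44  55  59  74  80] [ 14  24  13   9   3   0   1   7  26  15  -3 -10 -10]
166 [128 123 114  83  56  55  56  50  46  58  74  78  83] [ 18  23  17   8  -2   0   1  10  21   7  -5 -11 -13]
167 [126 126 110  87  69  59  53  46  48  60  73  78  84] [ 17  24  17   2  -8   6  21  38  36  13 -11 -12  -9]
168 [127 121 106  84  72  62  45  42  46  60  76  83  85] 
[... 1988 characters left out ...]
-8   8   3]
188 [48 47 54 52 46 42 49 53 53 59 51 48 50] [  7   6 -24 -40 -22   1 -12 -11 -17 -38 -25   7   9]
189 [50 50 49 52 51 41 44 43 47 60 59 46 48] [  4   3 -22 -39 -19  -3   7   3  -1 -41 -36   5  10]
side s4 15 rect 299.5 189.0 (4.0, 7.0) wmean 299.6836027713626 189.13856812933025
side side0 30 rect 299.0576934814453 188.71153831481934 (8.629110336303711, 4.510671138763428) wmean 299.2094522019334 188.828141783029
top top0 72 rect 333.59615325927734 234.48077011108398 (10.198039054870605, 10.001923561096191) wmean 333.46811506739084 234.6596258298129
top t2 74 rect 333.60811042785645 234.64864921569824 (10.685934066772461, 9.86393928527832) wmean 333.476298394712 234.65212464589234
```

```bash
python3 -m pendant '0.001 0 0.002 0 0;0.001 0 0.005 0 0;0.001 0 0.008 0 0;0.001 0 0.011 0 0;0.001 0 0.011 0 0'
python3 -m pendant '0 0 0.002 0 0;0 0 0.004 0 0;0 0 0.005 0 0;0 0 0.005 0 0'
python3 - <<'E'
from h import *
np.set_printoptions(precision=3,suppress=True)
t=bot.camera('top');s=bot.camera('side')
o=bot.get_obs();e=o['ee_pos'];print(e,o['tcp_rot'],o['wrist_force'])
cv2.imwrite('pics/t5.png',t);cv2.imwrite('pics/s5.png',s)
g=s.astype(int)
for r in range(178,193): print(r,g[r,292:308].sum(1).reshape(-1)[:0],(g[r,292:308].sum(1)//3),(g[r,292:308,0]-g[r,292:308,2]))
h=t.astype(int)
print('top');
for r in range(228,242): print(r,h[r,326:342].sum(1)//3,h[r,326:342,2]-h[r,326:342,0],)
E
```

```text
time: 12.25
ee_pos: [0.5187, -0.0964, 0.1614]
tcp_rot: [-180.0, -0.1, 136.8]
wrist_force: [0.1, -0.6, -0.4]
opening: 0.0118
grasp_force: 58.7
time: 12.58
ee_pos: [0.519, -0.0965, 0.157]
tcp_rot: [-180.0, -0.0, 136.8]
wrist_force: [-0.7, 0.6, 0.8]
opening: 0.0115
grasp_force: 58.7
[ 0.519 -0.097  0.157] [-179.999   -0.001  136.827] [ 0.057 -0.488 -0.266]
178 [] [116 118 114 117 114  98  73  57  59  56  69  80  83  99 111 116] [23 20 23 23 21 20 16 15 14 19 13 15 16 17 21 19]
179 [] [118 112 119 115 118 113  84  52  54  63  89 105 107 115 121 124] [18 22 19 21 20 21 22 30 29 26 22 20 22 18 22 20]
180 [] [102 105 113 114 118 116  93  61  60  89 109 116 115 116 116 119] [17 22 18 22 19 22 21 22 23 23 22 21 23 20 19 21]
181 [] [ 79  78  84  88  90  95  91  69  67 101 113 115 118 114 116 116] [13 16 14 14 15 15 15 14  8 17 23 21 19 21 20 19]
182 [] [ 63  66  65  65  65  72  72  66  60  80  95  96 107 106 112 115] [10 11 10 10 10 10 10  3  4 13 16 17 18 17 21 21]
183 [] [63 63 63 64 64 69 59 58 61 65 72 70 76 82 83 86] [ 8 10 10  5  9 12  5  1  1  6  8 11 10 13 14 17]
184 [] [68 70 66 65 62
[... 1988 characters left out ...]
 41 47 46 23  6  3  1 10 46 46 44] [ -5  -5 -11  56  55   1  39  32  15  -3  -2  -2  -1  10  11   9]
237 [43 38 41 47 53 38 41 47 28 15  7  6 11 46 47 46] [ -6  -6 -10  46  75 -18   3  22 -11  -9  -3   1   1  10  10  10]
238 [40 40 42 37 56 40 46 44 53 51 22  4 17 46 44 45] [ -5  -5  -9  20 117   2  26  27  48  84  42  -4   5  11  12  11]
239 [41 42 40 36 57 59 54 48 54 58 43 13 25 46 46 45] [ -6  -5  -8  -5 114  81  75  56  74  77  17  -2   5   9  11  10]
240 [40 41 39 39 50 57 50 46 47 42 40 32 30 48 45 42] [ -6  -7  -6 -10  45  67  46  25  25   6 -11  -6   7   8   9   9]
241 [41 41 40 38 40 39 39 40 39 40 39 40 40 47 45 45] [ -5  -9  -7  -8 -10  -9  -9  -9  -8  -9  -7  -6   9  10  10  11]
```

No force with the tip about 7 mm below the panel surface, so it is in the hole. Press gradually.

```bash
python3 -m pendant '0 0 0.001 0 0;0 0 0.002 0 0;0 0 0.003 0 0;0 0 0.003 0 0;0 0 0.003 0 0' | grep -E 'ee|wrist'
python3 -m pendant '0 0 0.001 0 0;0 0 0.002 0 0;0 0 0.002 0 0;0 0 0.002 0 0;0 0 0.002 0 0' | grep -E 'ee|wrist'
python3 -m pendant '0 0 0.001 0 0;0 0 0.002 0 0;0 0 0.002 0 0;0 0 0.002 0 0;0 0 0.002 0 0' | grep -E 'ee|wrist'
python3 -m pendant '0 0 0.001 0 0;0 0 0.001 0 0;0 0 0.001 0 0;0 0 0.001 0 0;0 0 0.001 0 0' | grep -E 'ee|wrist'
```

```text
ee_pos: [0.5192, -0.0965, 0.1546]
wrist_force: [0.1, 0.7, 2.4]
ee_pos: [0.5193, -0.0964, 0.1525]
wrist_force: [2.1, 1.1, 3.7]
ee_pos: [0.5191, -0.0966, 0.1504]
wrist_force: [2.0, 0.4, 5.0]
ee_pos: [0.5191, -0.0966, 0.1494]
wrist_force: [1.2, 0.2, 5.7]
```

```bash
python3 -m pendant '0 0 0.001 0 0;0 0 0.001 0 0;0 0 0.001 0 0;0 0 0.001 0 0;0 0 0.001 0 0' | grep -E 'ee|wrist'
python3 -m pendant '0 0 0.001 0 0;0 0 0.001 0 0;0 0 0.001 0 0;0 0 0.001 0 0;0 0 0.001 0 0' | grep -E 'ee|wrist'
python3 -m pendant '0 0 0.001 0 0;0 0 0.001 0 0;0 0 0.001 0 0;0 0 0.001 0 0;0 0 0.001 0 0' | grep -E 'ee|wrist'
```

```text
ee_pos: [0.5193, -0.0966, 0.1492]
wrist_force: [0.7, 0.2, 10.3]
ee_pos: [0.5195, -0.0967, 0.149]
wrist_force: [-0.7, 1.3, 15.2]
ee_pos: [0.5197, -0.0967, 0.1488]
wrist_force: [-1.0, 0.9, 20.7]
```

The button is on its stop: force rose 2.4→5.7 N over about 5 mm of travel, then steeply with no motion. Ease off to a gentle hold and do a last check.

```bash
python3 -m pendant '0 0 -0.001 0 0;0 0 -0.0015 0 0;0 0 -0.0015 0 0;0 0 -0.0015 0 0;0 0 -0.0015 0 0'
python3 - <<'E'
from h import *
t=bot.camera('top');s=bot.camera('side');t0=cv2.imread('pics/top0.png')
o=bot.get_obs();print(o['time'],o['ee_pos'],o['wrist_force'])
cv2.imwrite('pics/t6.png',t)
im=np.zeros((600,800,3),np.uint8)
im[:450,:400]=crop(t,270,210,40,45,10);im[:440,400:800]=crop(s,210,130,100,110,4);
im[450:600,:400]=crop(t,110,180,160,60,2.5);cv2.imwrite('pics/v6.png',im)
def wh(i): 
    g=i.astype(float)[215:262,155:215];return g
print('stand diff',np.abs(wh(t)-wh(t0)).mean())
E
```

```text
time: 16.02
ee_pos: [0.5195, -0.0966, 0.1491]
tcp_rot: [179.9, 0.1, 136.8]
wrist_force: [0.9, 0.8, 13.0]
opening: 0.0115
grasp_force: 59.9
16.1167 [ 0.51945072 -0.09660903  0.14907662] [ 0.50283232  1.12259919 11.25181985]
stand diff 5.119739952718676
```

View pics/v6.png

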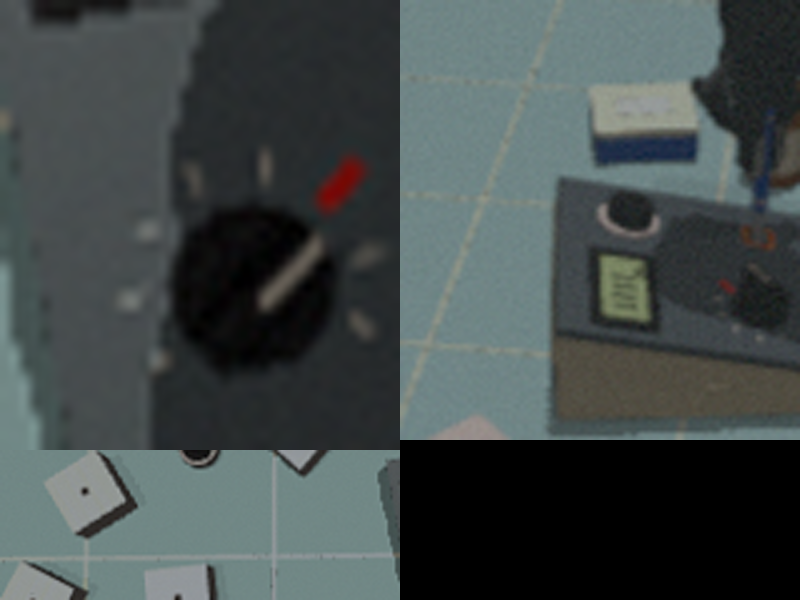

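The pointer, (265,305)→(320,240), still aims at the red mark (343,182). The stylus stands in the framed hole, and the blocks are standing in place. Handing in.

```bash
python3 -c "
from workcell import bot
print(bot.job_done())"
```

```text
the job is handed in; nothing more can be done
None
```

I turned the selector to the red mark (within about 1°, from the top camera) and released it. The gripped stylus is holding the button down at about 11–13 N. I handed the job in at about 16 s; no verdict came back.

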